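# Latch the bench clamp, then unscrew the jar's tight cap and hold it above the mouth

### The arm

A 6-joint arm with a two-finger parallel gripper is mounted at the origin on a cart in front of the work surface, level with it; the furniture and walls round the work are solid. World frame = base frame: x ahead of the robot, y to its left, z up, the work surface at z = 0. Lengths are in m, angles in degrees, forces in N, time in s.
With the tool pointing down it reaches from about 0.25 to 0.775 m from the base axis. Payload 4 kg.
Tool frame: the origin (TCP) lies at the very end of the fingers, on their centre line; the grasp point (between the pads) lies 19 mm behind it (env.tcp_to_grasp is the distance from the TCP to the grasp point, in m); z points along the fingers, x is the direction in which the jaws open and shut, and the axes are right-handed (so a half turn about z gives the same grasp; the last joint's range is limited). The gripper opens to 94 mm and grips with 3 to 60 N. Pads are 16 mm wide; open, the fingers measure 119 mm over their backs; the gripper's body (75 mm by 177 mm) begins 78 mm behind the grasp point.
Start: joints at [-72.771, 4.996, 78.535, -0, 96.463, -5.907], TCP at [0.216, -0.506, 0.18] pointing down, gripper open.
Joint ranges: [-177.83, 177.83], [-43.37, 116.18], [15.69, 146.23], [-61.86, 241.86], [9.47, 152.12], [-147.06, 147.06]. Speed limits (degrees/s): [159.86, 159.86, 180, 180, 180, 180].

### API

Orientations are given as [roll, pitch, yaw] about the fixed x, y, z axes, in that order (R = Rz(yaw) Ry(pitch) Rx(roll)).
In Python, from station import env gives the robot as it stands. The module is installed in compiled form; this text tells all that it offers.
- The arm moves only by the shell command python3 -m crank 'ROWS' [FORCE]. ROWS is JSON, a list of rows, each a list of 7 numbers: the shift along the tool's x, y, z in mm, then the turn, a rotation vector about the tool's x, y, z in degrees, then the gripper command: -1 is shut, 1 is fully open, values between are in proportion. In form: [[tx, ty, tz, wx, wy, wz, hand], ...]. A call has exactly 5 rows; each row is the pose to reach, as a shift and turn from the pose commanded when the call began, along the tool's axes at that moment; what a row does not reach only later rows make up. A row lasts 1/12 s, in which the tool goes at most 41.7 mm and 7.16 degrees, less where a joint would pass 70% of its speed; a pose out of reach is approached as far as the arm can. A call with a gripper value outside its range is refused whole. The fingers move at their own pace and stop on an object; FORCE is the grip in N (left out, the last holds). Time passes only in rows, so rows that repeat a pose let the fingers close, or fill a call up. It gives the time, the measured TCP pose, the force and the opening at its end, in the units of the state.
- env.get_obs(): the state, without advancing time (a new reading comes with each control period).
- env.get_image(name): name is "side" or "top" or "wrist"; returns (picture, depth): 480x640x3 uint8, red, green, blue; 480x640 float32, m along the optical axis (not along the pixel's ray), 0 where there is no reading.
- env.camera_info(name): a dict with "fov_y" (degrees; the focal length in pixels is half the picture's height over the tangent of half this angle, whatever the lens; pixels are square), "cx", "cy" (the principal point, pixels), "position" and "rotation" of the camera in the world; the wrist camera has in their place "mount" (4x4, takes a point from camera to tool coordinates, whose origin is the TCP and whose axes are the tool frame's). Camera axes: x right, y down, z forward; pixel columns grow to the right and rows downward; lengths in m; the calibration is good to about 2 mm. The wrist camera is an equidistant fisheye: a pixel r from the principal point sees the ray r / f radians off the axis. A picture is of the moment at which its call begins: read the wrist's pose just before it. camera_info takes no time and is no camera call.
- env.job_done(): hands the job in, once; it reports no verdict.
The state is a dict: "time_s": time; "qpos": joint angles; "joint_velocities": joint speeds; "tau": joint torques, N m; "position": TCP position; "orientation": TCP orientation; "wrist_force": force on the tool from outside, world axes, zero at the start; "torque": the same for the moment, N m; "grip_width": finger opening in m.
Only numpy, scipy, OpenCV 4.12 (cv2) and the standard library are available. Lean on these libraries where they do the work, as an engineer would, in place of code of your own. Each camera call takes 0.05 s, during which the arm holds its last target.

### The job

Open the glass jar of screws that stands in the bench clamp. First press the clamp's lever down until the spring catch snaps over its end and holds it, so that the jar is gripped; then unscrew the tight cap anticlockwise, stop when its threads let go rather than wrench the jar round in the clamp, and lift the cap off. Finish while still holding the cap level just above the mouth of the jar, not putting it down or letting go; leave the jar standing in the clamp with the lever latched, and do not disturb the tin and the small spanner beside it.

Things in the scene. Friction and masses are not known exactly. Their poses are not given: they have to be found in the camera images.
- clamp: Bench clamp screwed to the bench: plywood board 286 x 96 x 12 mm. Origin on the bench under the seated jar's axis, z up; +x runs along the board from the wooden V-block (61 mm high, at x = -72 to -8 mm) past the jar (x = 0) and the lever's pin (along y, at x = 62, z = 65) to the steel spring catch (x = 166 to 208, top z = 98 mm). No part but lever and catch stands higher than 76 mm.
- lever (a joint): Angle of the clamp's steel lever on its pin, rad: 0 = up (as it starts, sprung), grows as the lever's end is pressed down. At about 0.43 the spring catch snaps over the lever's end (stop at 0.465: press that far); let go, the lever stays latched at about 0.42, and its plunger's rubber shoe presses the jar into the V-block with about 20 N. Pressing the thumb plate takes up to about 15 N.
- lever_pad (a point): Top centre of the ribbed steel thumb plate (36 mm along the lever x 34) on the lever (press here from above); moves on an arc of 75 mm radius about the pin. In the clamp's frame: x = 125, z = 105 mm with the lever up (the plate slopes 0.42 rad, its outer end high), x = 136, z = 75 mm latched (plate level), z = 72 mm at the stop. The catch's nose begins 30 mm beyond the latched plate's centre.
- jar: Loose round glass jar with screws inside, 400 g: body 64 mm across and 71 mm high, shoulder, then a neck 43 mm across up to the rim at 98 mm. Origin at the centre of its underside, z up. It stands on the clamp's board (its underside 12 mm above the bench), a few mm off the V-block until the lever is latched. Before that it only turns along with its cap; gripped, it withstands about 1 N m.
- jar_mouth (a point): Centre of the jar's mouth, level with the rim: 98 mm above the jar's underside, 110 mm above the bench.
- cap_center (a point): Centre of the round dark ribbed cap, 60 mm across, 22 mm high, 57 g, hollow below; its lower edge is 11 mm below and its top 11 mm above this point, its z axis is up. Closed, this point is 104 mm above the bench and the lower edge 3 mm above the jar's shoulder, which is wider than the cap: keep fingertips above that edge. Grip it firmly across its ribbed wall from above; 70 N is safe.
- cap_mark (a point): Small raised pointer on the cap's top, 24 mm from its axis; its direction from cap_center, against the jar's x axis, is how far the cap is turned: 0 to 0.15 rad at the start. Tight: about 0.5 N m. Three lugs sit under short threads: turned anticlockwise (from above) to about 1.0 rad they come free; a stop blocks it at about 1.8. From 1.1 to 1.7 it lifts straight off, clear of the rim after 16 mm.
- brass_tin: Open brass-coloured tin, 58 mm across, 39 mm high, beside the clamp; bystander. Origin under its centre.
- spanner_3: Small dark open-ended spanner, 149 mm long, lying flat beside the clamp; bystander. Origin under its centre.
- jar_side (a point): Point on the jar's wall, 32 mm from its axis on the jar's +x side, 40 mm above its underside; it shows whether the jar turns in the clamp. Latching shifts it about 3 mm.
Not all that is in view belongs to the job. Of the things that look like the part that bears cap_center, the smaller one is meant.

How it is judged:
By the outcome, as a careful person would: the job done as asked, in the order asked, and still so for the second after the job is handed in, while the arm keeps its last pose, push and grip.
It also fails if it takes over 45 s, if anything falls off the work surface, if the arm or the gripper's body presses on something with over 40 N, if the wrist force passes 120 N, or if a joint passes its speed limit or range.

## Working session

There is one attempt and no reset: what is moved stays moved. The work goes in short steps, Python scripts to look and compute and a shell command to move; the robot and the scene stay as the last step left them, time stands still between calls to the robot, and variables do not carry over. Pictures are saved under pics/ and viewed, and the job is handed in when it is done.

```bash
mkdir -p pics; ls; python3 - <<'E'
from station import env
import cv2,numpy as np
o=env.get_obs()
for k,v in o.items(): print(k,np.round(v,4))
for n in("top","side","wrist"):
    im,d=env.get_image(n); cv2.imwrite(f"pics/{n}0.png",im[:,:,::-1]); np.save(f"pics/{n}0d.npy",d); np.save(f"pics/{n}0.npy",im)
    print(n,env.camera_info(n))
E
```

```text
pics
time_s 0.0
qpos [-7.27728e+01  5.03640e+00  7.86236e+01  8.00000e-04  9.64630e+01
 -5.90640e+00]
joint_velocities [-0.0179 -0.0182  0.0636  0.0124 -0.072   0.0651]
tau [ 2.00000e-04 -3.40185e+01 -3.02422e+01  7.18000e-02  3.32000e-02
 -2.00000e-04]
position [ 0.2159 -0.5052  0.1791]
orientation [-1.799865e+02  1.223000e-01 -6.686630e+01]
wrist_force [-0.0977  0.0866 -0.6453]
torque [ 0.0338 -0.0418  0.0067]
grip_width 0.0943
top {'fov_y': 50.922446886281854, 'cx': 315.7324891274128, 'cy': 238.33436230826797, 'position': array([0.33140784, 0.30707475, 1.1832574 ]), 'rotation': array([-169.49417658,   -0.80167121,  -89.02557996])}
side {'fov_y': 49.86147116549407, 'cx': 317.8574348321668, 'cy': 235.98770461493908, 'position': array([ 0.51196554, -0.41191823,  0.69536437]), 'rotation': array([-129.34842959,   -1.20016356,    0.7747528 ])}
wrist {'fov_y': 65.70646984690485, 'cx': 318.87120915581016, 'cy': 236.837602006764, 'mount': array([[ 9.99999336e-01, -1.26083569e-04, -1.14569033e-03,
         7.98945838e-05],
       [ 4.19992512e-04,  9.65519969e-01,  2.60328662e-01,
        -7.52664748e-02],
       [ 1.07336372e-03, -2.60328970e-01,  9.65519381e-01,
        -2.04234360e-01],
       [ 0.00000000e+00,  0.00000000e+00,  0.00000000e+00,
         1.00000000e+00]])}
```

View pics/top0.png

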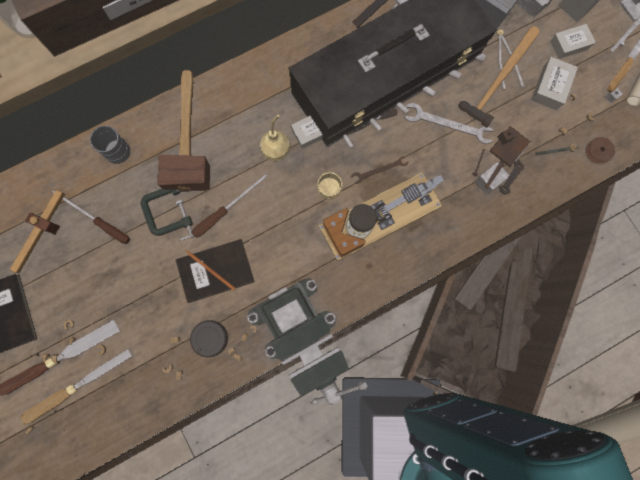

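View pics/side0.png

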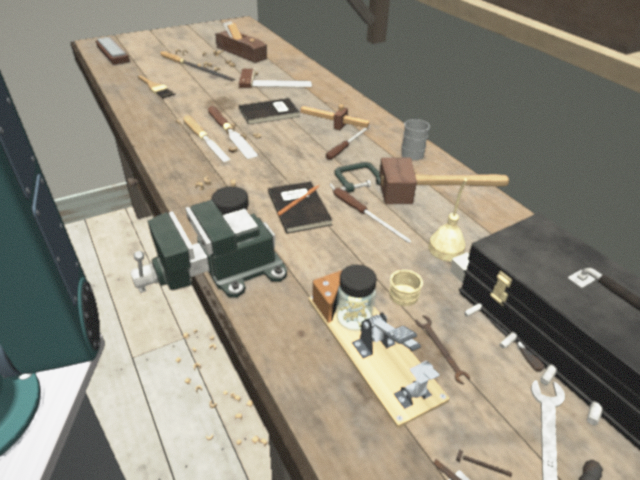

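The top view shows the jar and its cap in the clamp at (362,217), the tin at (329,184) and the spanner at (383,169). Two things look like the cap: the dark disc on the jar at top (362,217), and a larger loose dark disc at top (208,338). The one on the jar is smaller and is the one meant. I'll measure both and confirm in an enlarged crop.

```bash
cat > h.py <<'E'
import numpy as np,cv2
from scipy.spatial.transform import Rotation as R
from station import env
def cam(n,o=None):
    c=env.camera_info(n); f=240/np.tan(np.radians(c['fov_y']/2))
    if n=='wrist':
        o=o or env.get_obs(); M=np.array(c['mount']); T=R.from_euler('xyz',o['orientation'],degrees=True).as_matrix()
        Rm=T@M[:3,:3]; p=np.array(o['position'])+T@M[:3,3]
    else: Rm=R.from_euler('xyz',c['rotation'],degrees=True).as_matrix(); p=np.array(c['position'])
    return f,c['cx'],c['cy'],Rm,p
def rays(n,uv,o=None,C=None):
    f,cx,cy,Rm,p=C or cam(n,o); uv=np.atleast_2d(uv).astype(float)
    x=(uv[:,0]-cx)/f; y=(uv[:,1]-cy)/f
    if n=='wrist':
        r=np.hypot(x,y)+1e-12; t=np.tan(r); x,y=x/r*t,y/r*t
    d=np.stack([x,y,np.ones_like(x)],1)
    return d@Rm.T,p
def cloud(n,d,o=None,C=None):
    v,u=np.mgrid[:480,:640]
    r,p=rays(n,np.stack([u.ravel(),v.ravel()],1),o,C)
    P=r*d.reshape(-1,1)+p; P[d.ravel()==0]=np.nan
    return P.reshape(480,640,3)
def plane(n,uv,z,o=None,C=None):
    r,p=rays(n,uv,o,C); return p+r*((z-p[2])/r[:,2])[:,None]
def project(n,X,o=None,C=None):
    f,cx,cy,Rm,p=C or cam(n,o); q=(np.atleast_2d(X)-p)@Rm
    x,y=q[:,0]/q[:,2],q[:,1]/q[:,2]
    if n=='wrist':
        t=np.hypot(x,y)+1e-12; a=np.arctan(t); x,y=x/t*a,y/t*a
    return np.stack([x*f+cx,y*f+cy],1)
E
python3 - <<'E'
from h import *
d=np.load('pics/top0d.npy');P=cloud('top',d)
for u,v in[(362,217),(208,338),(329,184),(383,169),(340,233),(412,190),(436,183),(385,225),(430,210)]: print((u,v),P[v,u].round(4))
im=np.load('pics/top0.npy')
cv2.imwrite('pics/c1.png',cv2.resize(im[140:270,300:460,::-1],None,fx=5,fy=4.6,interpolation=cv2.INTER_CUBIC))
im=np.load('pics/side0.npy')
cv2.imwrite('pics/c2.png',cv2.resize(im[250:430,290:490,::-1],None,fx=4,fy=3.3,interpolation=cv2.INTER_CUBIC))
m=P[:,:,2]
# cap top
for b in [(345,200,380,235),(185,315,230,360)]:
    S=P[b[1]:b[3],b[0]:b[2]].reshape(-1,3);z=np.nanpercentile(S[:,2],90);s=S[abs(S[:,2]-z)<.006];print(z,np.nanmedian(s,0),s.max(0)-s.min(0),(s.max(0)+s.min(0))/2)
E
```

```text
(362, 217) [0.5785 0.1958 0.1167]
(208, 338) [0.314  0.5309 0.0347]
(329, 184) [ 6.866e-01  2.642e-01 -5.000e-04]
(383, 169) [0.7254 0.133  0.006 ]
(340, 233) [0.5531 0.24   0.0613]
(412, 190) [0.6441 0.0841 0.1081]
(436, 183) [0.6646 0.0276 0.0975]
(385, 225) [0.5833 0.1308 0.0169]
(430, 210) [0.6228 0.0222 0.0139]
0.11798534202893585 [0.57871118 0.1955176  0.11630995] [0.05904097 0.0591069  0.01169238] [0.57919922 0.19442984 0.1178422 ]
0.03263606107723156 [0.31223665 0.53263413 0.03081088] [0.0814054  0.08059929 0.01099199] [0.31311785 0.53212203 0.03213311]
```

View pics/c1.png

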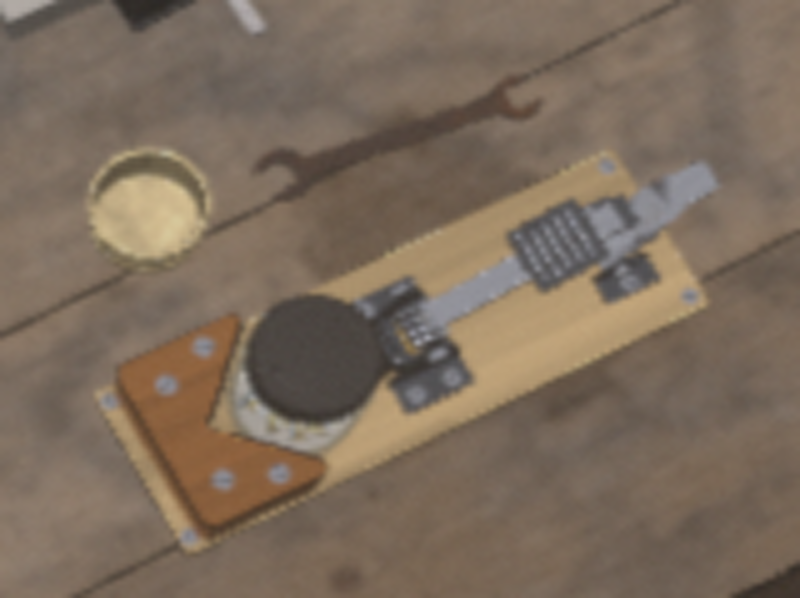

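View pics/c2.png

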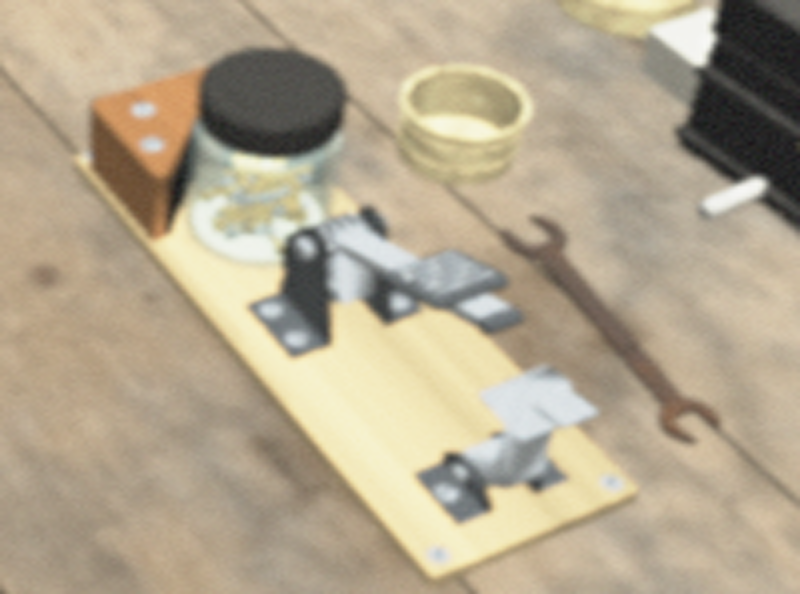

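View pics/wrist0.png

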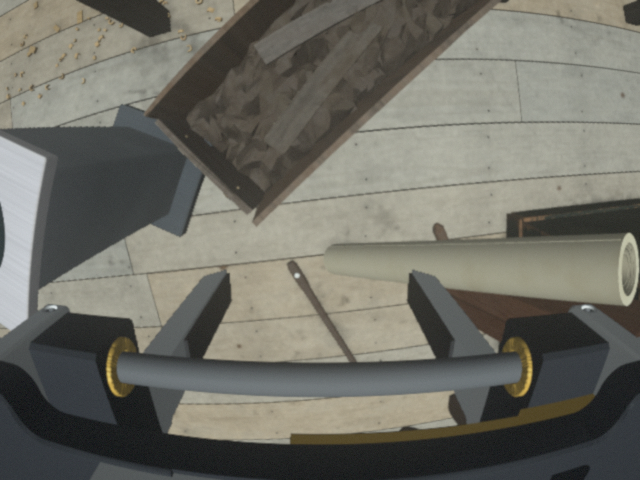

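The enlarged crop confirms it. The disc on the jar measures 59 mm across at z≈0.117, and the loose one 81 mm. Next I'll fit the clamp's pose from the board.

```bash
python3 - <<'E'
from h import *
def c1(p): p=np.array(p,float);return np.stack([300+(p[:,0]+.5)/5-.5,140+(p[:,1]+.5)/4.6-.5],1)
def c2(p): p=np.array(p,float);return np.stack([290+(p[:,0]+.5)/4-.5,250+(p[:,1]+.5)/3.3-.5],1)
A=plane('top',c1([(97,392),(195,552),(708,298),(605,152)]),.012)
print(A.round(4)); m=A.mean(0);ax=(A[2]+A[3]-A[0]-A[1])/2;print('top ctr',m,np.linalg.norm(ax),np.degrees(np.arctan2(ax[1],ax[0])))
S=plane('top',c1([(111,401),(188,540),(690,297),(606,167)]),.012);ax=(S[2]+S[3]-S[0]-S[1]);print('screws',S.mean(0),np.degrees(np.arctan2(ax[1],ax[0])))
T=plane('side',c2([(611,483),(438,553)]),.012);print('side screws',T.round(4),'top',S[[3,2]].round(4))
B=plane('side',c2([(433,578),(637,492),(78,160)]),.012);print('side corners',B.round(4))
# vector: cap centre from top
for n,box in(('top',(340,195,385,240)),('side',(330,260,385,305))):
    d=np.load(f'pics/{n}0d.npy');im=np.load(f'pics/{n}0.npy').astype(int);P=cloud(n,d)
    M=np.zeros((480,640),bool);M[box[1]:box[3],box[0]:box[2]]=1
    M&=(np.abs(P[:,:,2]-.115)<.008)&(im.sum(2)<240)
    v,u=np.nonzero(M);(c,(a,b),t)=cv2.fitEllipse(cv2.convexHull(np.stack([u,v],1).astype(np.int32)));print(n,c,a,b,plane(n,[c],.115),P[M][:,:2].mean(0))
# thumb plate
d=np.load('pics/top0d.npy');P=cloud('top',d);print('pad',plane('top',c1([(562,243)]),.105))
print('catch tip', plane('top',c1([(707,175)]),.098))
E
```

```text
[[ 0.5817  0.2872  0.012 ]
 [ 0.4992  0.2399  0.012 ]
 [ 0.6377 -0.0056  0.012 ]
 [ 0.7161  0.0424  0.012 ]]
top ctr [0.60866677 0.1409676  0.012     ] 0.2805504750601385 -60.88474584750317
screws [0.60707296 0.14221026 0.012     ] -61.14659523026072
side screws [[0.7099 0.0447 0.012 ]
 [0.6399 0.0071 0.012 ]] top [[0.7079 0.0421 0.012 ]
 [0.6381 0.0031 0.012 ]]
side corners [[ 0.6368 -0.0051  0.012 ]
 [ 0.719   0.0402  0.012 ]
 [ 0.5015  0.2429  0.012 ]]
top (362.52642822265625, 217.51023864746094) 26.821407318115234 27.19841957092285 [[0.57781328 0.194503   0.115     ]] [0.57762533 0.19455006]
side (357.4316711425781, 279.7697448730469) 26.697587966918945 35.415809631347656 [[0.57978392 0.18745574 0.115     ]] [0.57840965 0.18206538]
pad [[0.63939071 0.08351602 0.105     ]]
catch tip [[0.67716016 0.01607928 0.098     ]]
```

```bash
cat >> h.py <<'E'
def rel(t,yaw,p=None):
    """shift (mm) along tool axes and turn (deg) to reach TCP t with tool down at yaw"""
    o=env.get_obs(); T=R.from_euler('xyz',o['orientation'],degrees=True)
    s=T.inv().apply(np.array(t)-o['position'])*1000
    w=(T.inv()*R.from_euler('xyz',[180,0,yaw],degrees=True)).as_rotvec(degrees=True)
    return s.round(1),w.round(2)
E
python3 -m crank '[[-20,-34,-4,0,0,-1,-1],[-41,-68,-8,0,0,-2,-1],[-62,-102,-12,0,0,-3,-1],[-82,-136,-15,0,0,-4,-1],[-103,-170,-19,0,0,-6,-1]]' 20
python3 -c "
from h import *
print(rel([.64,.084,.25],-61))"
```

```text
time_s: 0.57
position: [0.3325, -0.3426, 0.1989]
orientation: [-180.0, 0.0, -60.8]
wrist_force: [0.9, -0.8, 0.1]
grip_width: 0.064
(array([-222.8, -476.4,  -50.9]), array([-0.  ,  0.03,  0.15]))
```

```bash
python3 -m crank '[[-17,-36,-4,0,0,0,-1],[-34,-73,-8,0,0,0,-1],[-51,-109,-12,0,0,0,-1],[-68,-146,-16,0,0,0,-1],[-85,-182,-20,0,0,0,-1]]'
python3 -m crank '[[-17,-36,-4,0,0,0,-1],[-34,-73,-8,0,0,0,-1],[-51,-109,-12,0,0,0,-1],[-68,-146,-16,0,0,0,-1],[-85,-182,-20,0,0,0,-1]]'
python3 -c "
from h import *
print(rel([.64,.084,.25],-61))"
```

```text
time_s: 0.98
position: [0.4502, -0.1794, 0.2193]
orientation: [180.0, -0.0, -60.9]
wrist_force: [0.5, -0.7, -0.1]
grip_width: 0.0307
time_s: 1.4
position: [0.5678, -0.0165, 0.2391]
orientation: [180.0, 0.0, -60.8]
wrist_force: [0.1, -1.0, -0.2]
grip_width: 0.0005
(array([ -52.6, -112. ,  -11. ]), array([0.03, 0.01, 0.15]))
```

```bash
python3 -m crank '[[-17,-36,-4,0,0,0,-1],[-34,-72,-8,0,0,0,-1],[-52,-111,-11,0,0,0,-1],[-52,-111,-11,0,0,0,-1],[-52,-111,-11,0,0,0,-1]]'
python3 - <<'E'
from h import *
import pickle
o=env.get_obs();im,d=env.get_image('wrist');cv2.imwrite('pics/w1.png',im[:,:,::-1]);np.save('pics/w1d.npy',d);np.save('pics/w1.npy',im);pickle.dump(o,open('pics/w1o.pkl','wb'));print(o['position'],o['orientation'])
E
```

```text
time_s: 1.82
position: [0.6392, 0.0829, 0.2479]
orientation: [179.8, 0.1, -60.7]
wrist_force: [-0.2, -0.4, 0.8]
grip_width: 0.0005
[0.63919948 0.08292088 0.24793354] [ 1.79818422e+02  8.03545299e-02 -6.06663519e+01]
```

View pics/w1.png

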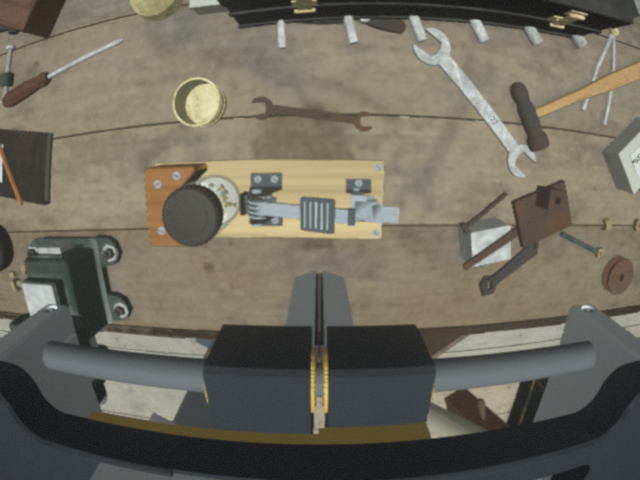

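The wrist view shows the thumb plate at about (318,214), the cap at (193,215), the catch at (378,212), the board screws at (377,168) and (375,233), and the tin and spanner above the board at (199,102) and (312,113). I'll localise from these.

```bash
python3 - <<'E'
from h import *
import pickle
o=pickle.load(open('pics/w1o.pkl','rb'));d=np.load('pics/w1d.npy');im=np.load('pics/w1.npy')
print('pad',plane('wrist',[(318,214)],.105,o).round(4),'screws',plane('wrist',[(377,168),(375,233)],.012,o).round(4),'cap ctr',plane('wrist',[(193,215)],.115,o).round(4))
P=cloud('wrist',d,o)
g=im.astype(int)
M=np.zeros((480,640),bool);M[175:255,155:230]=1;M&=(abs(P[:,:,2]-.117)<.006)
v,u=np.nonzero(M);print('cap',len(u),P[M].mean(0),(P[M].max(0)+P[M].min(0))/2,P[M].max(0)-P[M].min(0))
# clamp frame check
yaw=np.radians(-61);ex=np.array([np.cos(yaw),np.sin(yaw)]);ey=np.array([-ex[1],ex[0]])
for n,dd in(('wrist',P),('top',cloud('top',np.load('pics/top0d.npy')))):
    Q=dd.reshape(-1,3)
    org=np.array([.578,.1945]);X=(Q[:,:2]-org)@ex;Y=(Q[:,:2]-org)@ey
    B=(abs(Q[:,2]-.012)<.005)&(X>.1)&(X<.25)&(abs(Y)<.08)
    m=(Q[:,2]>.085)&(X>.1)&(X<.155)&(abs(Y)<.03)
    print(n,'plate',m.sum(),X[m].min(),X[m].max(),Y[m].min(),Y[m].max(),Q[m].mean(0), (X[m].max()+X[m].min())/2,np.median(Y[m]))
    m=(Q[:,2]>.08)&(X>.155)&(X<.24)&(abs(Y)<.03)
    print('catch',m.sum(),X[m].min(),X[m].max(),Y[m].min(),Y[m].max())
cv2.imwrite('pics/c3.png',cv2.resize(im[150:260,135:410,::-1],None,fx=2.9,fy=2.9,interpolation=cv2.INTER_CUBIC))
E
```

```text
pad [[0.6418 0.086  0.105 ]] screws [[0.7082 0.0433 0.012 ]
 [0.6385 0.0041 0.012 ]] cap ctr [[0.5845 0.1919 0.115 ]]
cap 2709 [0.58233894 0.19402501 0.11577105] [0.58059822 0.19544919 0.11496658] [0.06051049 0.0609926  0.00782327]
wrist plate 30555 0.10000017124273305 0.15499894817622106 -0.015239613911110578 0.029999878340062028 [0.65717453 0.09291478 0.37582708] 0.12749955970947707 0.02228417476947055
catch 19787 0.1550009515492395 0.21577975464817717 -0.025199469056603346 0.029997966749028288
top plate 317 0.1000796513079202 0.1547117637723916 -0.01671483043548939 0.016900419352650093 [0.6388188  0.08478071 0.10409921] 0.1273957075401559 0.0001725598577251057
catch 154 0.15576574206214888 0.2059439893497611 -0.008448933432958878 0.008669485304584694
```

View pics/c3.png

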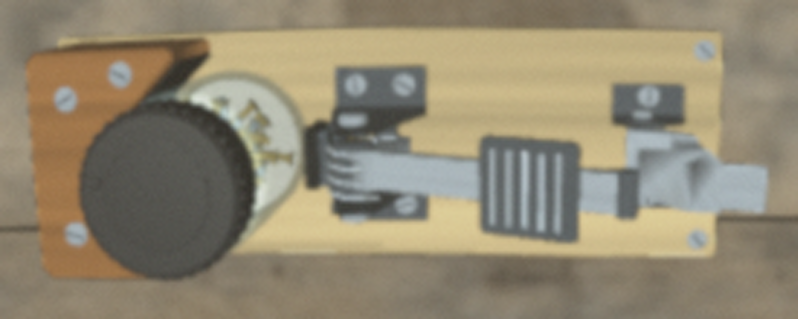

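```bash
python3 -m crank '[[0,0,35,0,0,0,-1],[0,0,70,0,0,0,-1],[0,0,105,0,0,0,-1],[0,0,125,0,0,0,-1],[0,0,130,0,0,0,-1]]'
python3 - <<'E'
from h import *
print(env.get_obs()['wrist_force'],rel([.6406,.0825,.105],-61))
im,d=env.get_image('side');cv2.imwrite('pics/s2.png',cv2.resize(im[230:430,290:490,::-1],None,fx=3,fy=3))
E
```

```text
time_s: 2.28
position: [0.6348, 0.0789, 0.1149]
orientation: [179.5, 0.2, -61.0]
wrist_force: [-0.2, 0.3, -0.4]
grip_width: 0.0006
[-0.19710209  0.26314403 -0.39647285] (array([-0.3, -6.9,  9.9]), array([0.5 , 0.22, 0.  ]))
```

View pics/s2.png

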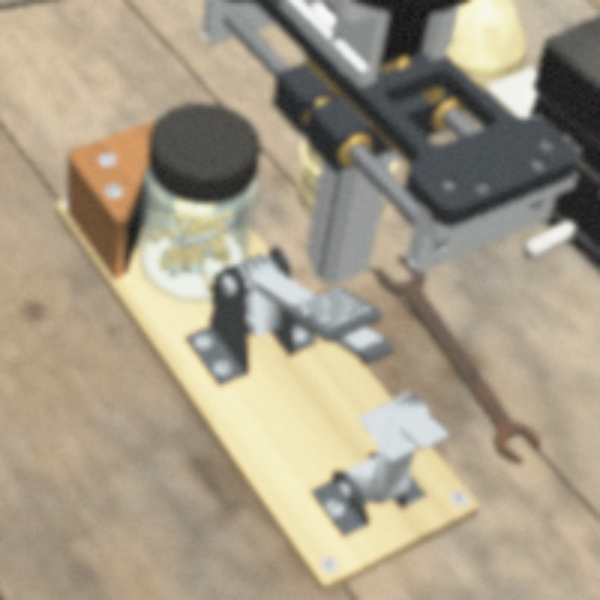

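```bash
python3 -m crank '[[0,-3,0,0.2,0.2,0,-1],[0,-7,0,0.5,0.2,0,-1],[0,-7,0,0.5,0.2,0,-1],[0,-7,0,0.5,0.2,0,-1],[0,-7,0,0.5,0.2,0,-1]]'
python3 - <<'E'
from h import *
o=env.get_obs();print(o['qpos'],o['joint_velocities'],rel([.6406,.0825,.105],-61))
E
```

```text
time_s: 2.75
position: [0.6458, 0.0843, 0.122]
orientation: [-179.4, -0.3, -60.9]
wrist_force: [-1.0, -0.5, 0.8]
grip_width: 0.0006
[2.43432533e+00 1.82773825e+01 6.94858986e+01 3.62932034e-02
 9.15323576e+01 6.32939657e+01] [ 0.13452417  0.32467773  0.7441761  -0.02056902 -0.0801453   0.08270761] (array([-1. ,  5.6, 17. ]), array([-0.65, -0.28,  0.14]))
```

```bash
python3 -m crank '[[0,2,2,-0.3,-0.2,0,-1],[0,4,4,-0.6,-0.3,0,-1],[-1,6,6,-0.6,-0.3,0,-1],[-1,6,6,-0.6,-0.3,0,-1],[-1,6,6,-0.6,-0.3,0,-1]]'
python3 - <<'E'
from h import *
o=env.get_obs();print(o['wrist_force'],rel([.6406,.0825,.105],-61))
im,d=env.get_image('side');cv2.imwrite('pics/s3.png',cv2.resize(im[230:430,290:490,::-1],None,fx=3,fy=3))
E
```

```text
time_s: 3.17
position: [0.6388, 0.0823, 0.1137]
orientation: [179.8, 0.1, -60.9]
wrist_force: [0.3, -0.1, 0.5]
grip_width: 0.0005
[ 0.29223243 -0.1397455   0.54370832] (array([ 0.7, -1.7,  8.7]), array([0.15, 0.12, 0.14]))
```

View pics/s3.png

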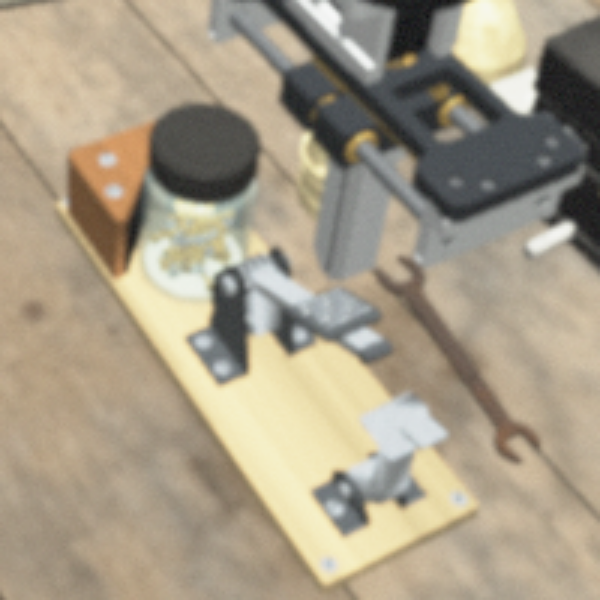

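```bash
python3 - <<'E'
from h import *
o=env.get_obs()
q=project('side',[o['position'],[.6391,.0852,.105],[.6793,.0126,.098]]);print((q-[290,230])*3)
d=np.load('pics/side0d.npy');P=cloud('side',d)
for u,v in[(345,308),(345,300),(405,415),(205,125)]:
    print((u,v),P[int(230+v/3),int(290+u/3)])
E
```

```text
[[334.17854107 305.53252653]
 [331.39997482 312.8827036 ]
 [434.99215061 449.15781902]]
(345, 308) [0.64545683 0.08659732 0.10872451]
(345, 300) [0.64624924 0.09170226 0.1072048 ]
(405, 415) [0.66820969 0.03110367 0.09866368]
(205, 125) [0.58128621 0.20475624 0.11813784]
```

```bash
python3 - <<'E'
from h import *
im,d=env.get_image('side');P=cloud('side',d)
for u,v in[(340,240),(340,255),(335,265),(350,270),(345,280),(345,300),(370,250)]:
    print((u,v),P[int(230+v/3),int(290+u/3)],im[int(230+v/3),int(290+u/3)])
im2,d2=env.get_image('top');cv2.imwrite('pics/t3.png',cv2.resize(im2[120:270,320:480,::-1],None,fx=4.5,fy=4))
print(env.get_obs()['position'])
E
```

```text
(340, 240) [0.63355094 0.07434102 0.16900345] [135 135 133]
(340, 255) [0.63445537 0.07288855 0.16048131] [134 136 134]
(335, 265) [0.63315226 0.07569433 0.15110457] [129 133 128]
(350, 270) [0.63937639 0.07083442 0.15266328] [156 158 156]
(345, 280) [0.67216367 0.19787362 0.00191517] [180 167 148]
(345, 300) [0.6467457  0.0935642  0.10503032] [177 185 188]
(370, 250) [0.64874339 0.07670466 0.16085906] [155 156 154]
[0.63921759 0.08227811 0.11423156]
```

View pics/t3.png

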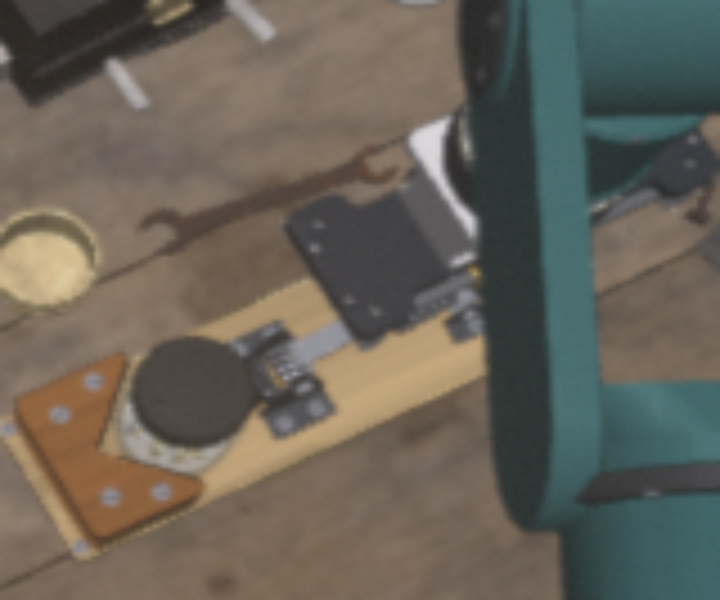

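```bash
python3 - <<'E'
from h import *
o=env.get_obs();T=R.from_euler('xyz',o['orientation'],degrees=True).as_matrix()
for z in(0,-.02,-.035,-.05): print(z,project('wrist',np.array(o['position'])+T@[0,0,z],o))
print(env.tcp_to_grasp)
im,d=env.get_image('wrist');cv2.imwrite('pics/w4.png',im[:,:,::-1]);P=cloud('wrist',d,o)
for v in range(230,330,8): print(v,P[v,310].round(4),P[v,330].round(4))
im,d=env.get_image('side');cv2.imwrite('pics/s4.png',cv2.resize(im[130:330,300:560,::-1],None,fx=3,fy=3))
P=cloud('side',d)
E
```

```text
0 [[319.22669537 270.21573395]]
-0.02 [[319.22108114 283.13266697]]
-0.035 [[319.21588544 294.51692379]]
-0.05 [[319.20956835 307.71926562]]
0.0188
230 [0.6339 0.0885 0.0114] [0.6423 0.0737 0.0119]
238 [0.6509 0.0952 0.1032] [0.6581 0.0856 0.1092]
246 [0.6464 0.0927 0.1026] [0.6544 0.0836 0.1111]
254 [0.6423 0.0904 0.104 ] [0.6497 0.0809 0.1097]
262 [0.6378 0.088  0.1039] [0.6456 0.0785 0.1102]
270 [0.6332 0.0854 0.1037] [0.6408 0.0758 0.109 ]
278 [0.6451 0.0906 0.1501] [0.65   0.0822 0.1504]
286 [0.6447 0.0901 0.1587] [0.6493 0.0821 0.1588]
294 [0.6456 0.0903 0.1699] [0.6497 0.0826 0.1695]
302 [0.645  0.0898 0.1765] [0.6494 0.0827 0.1771]
310 [0.646  0.0901 0.1859] [0.6494 0.0829 0.185 ]
318 [0.6456 0.0897 0.1918] [0.6488 0.0827 0.1907]
326 [0.667  0.1    0.2411] [0.6695 0.096  0.2415]
```

View pics/w4.png

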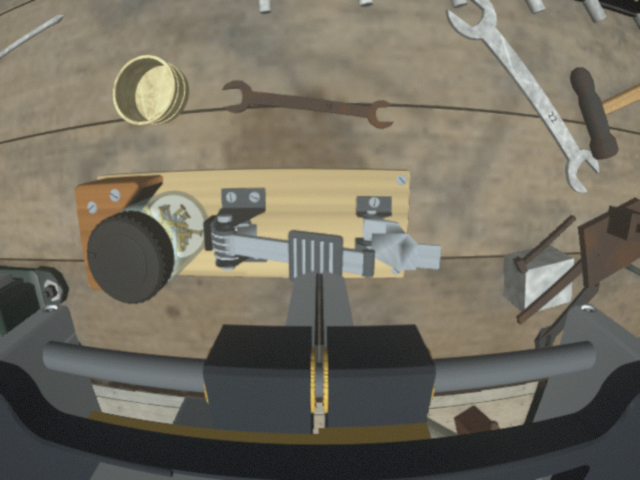

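View pics/s4.png

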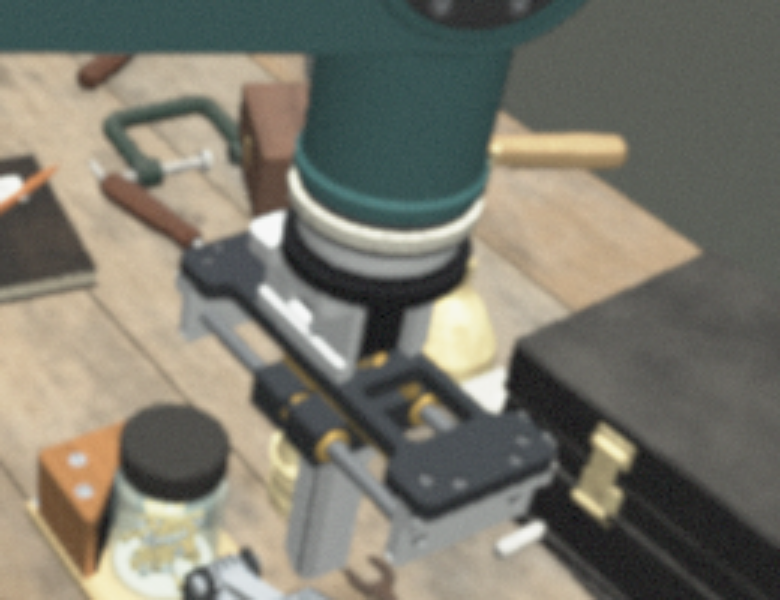

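```bash
python3 - <<'E'
from h import *
d=np.load('pics/wrist0d.npy')
C=env.camera_info('wrist');M=np.array(C['mount']);f=240/np.tan(np.radians(C['fov_y']/2))
def tool(d):
    P=cloud('wrist',d,C=(f,C['cx'],C['cy'],M[:3,:3],M[:3,3])); return P
P=tool(d)
for u in(205,215,222,418,425,435):
  for v in(272,276,282,292): print(u,v,P[v,u].round(4),end=' ')
  print()
im,d=env.get_image('wrist');P=tool(d)
for v in(268,272,274,276,280,290):print(v,P[v,308].round(4))
E
```

```text
205 272 [-0.4081  0.3793  1.    ] 205 276 [-0.0579 -0.0088 -0.034 ] 205 282 [-0.0556 -0.0087 -0.0417] 205 292 [-0.0514 -0.0094 -0.0554] 
215 272 [-0.371   0.3794  1.0023] 215 276 [-0.0523 -0.0092 -0.0346] 215 282 [-0.0503 -0.009  -0.0421] 215 292 [-0.048  -0.0077 -0.0512] 
222 272 [-0.0501 -0.0092 -0.0287] 222 276 [-0.0487 -0.0091 -0.0342] 222 282 [-0.0476 -0.0078 -0.0391] 222 292 [-0.0468 -0.0045 -0.0438] 
418 272 [ 0.051  -0.0091 -0.0285] 418 276 [ 0.0496 -0.009  -0.0341] 418 282 [ 0.0486 -0.0076 -0.0385] 418 292 [ 0.047  -0.0053 -0.0455] 
425 272 [0.2226 0.1938 0.5093] 425 276 [ 0.0533 -0.009  -0.0341] 425 282 [ 0.0506 -0.0096 -0.0436] 425 292 [ 0.0486 -0.008  -0.0518] 
435 272 [0.2362 0.1844 0.4834] 435 276 [0.2379 0.1941 0.4857] 435 282 [ 0.056  -0.0092 -0.0429] 435 292 [ 0.0522 -0.0094 -0.0555] 
268 [-0.0069  0.0025  0.0108]
272 [-0.0057 -0.0088 -0.0266]
274 [-0.0056 -0.0088 -0.0294]
276 [-0.0055 -0.009  -0.0328]
280 [-0.0053 -0.0095 -0.0393]
290 [-0.005  -0.009  -0.0503]
```

Both cameras place the visible fingertips about 30 mm above the reported TCP. A gentle contact will show which is right, so I'll go down in small steps and watch the force.

```bash
python3 -m crank '[[0,-1,2,0,0,0,-1],[0,-2,4,0,0,0,-1],[0,-2,6,0,0,0,-1],[0,-2,8,0,0,0,-1],[0,-2,10,0,0,0,-1]]'
python3 -m crank '[[0,0,1,0,0,0,-1],[0,0,2,0,0,0,-1],[0,0,3,0,0,0,-1],[0,0,4,0,0,0,-1],[0,0,4,0,0,0,-1]]'
```

```text
time_s: 3.88
position: [0.6408, 0.0832, 0.1038]
orientation: [179.9, 0.1, -60.9]
wrist_force: [-1.0, 0.8, 0.2]
grip_width: 0.0006
time_s: 4.3
position: [0.6408, 0.0832, 0.1]
orientation: [179.9, 0.1, -60.9]
wrist_force: [0.2, -1.1, 0.2]
grip_width: 0.0003
```

```bash
python3 -m crank '[[0,0,2,0,0,0,-1],[0,0,5,0,0,0,-1],[0,0,8,0,0,0,-1],[0,0,11,0,0,0,-1],[0,0,13,0,0,0,-1]]'
python3 - <<'E'
from h import *
im,d=env.get_image('side');cv2.imwrite('pics/s5.png',cv2.resize(im[230:430,290:490,::-1],None,fx=3,fy=3))
E
```

```text
time_s: 4.72
position: [0.6406, 0.0832, 0.0864]
orientation: [179.9, 0.1, -60.9]
wrist_force: [0.2, 0.1, 0.5]
grip_width: 0.0003
```

View pics/s5.png

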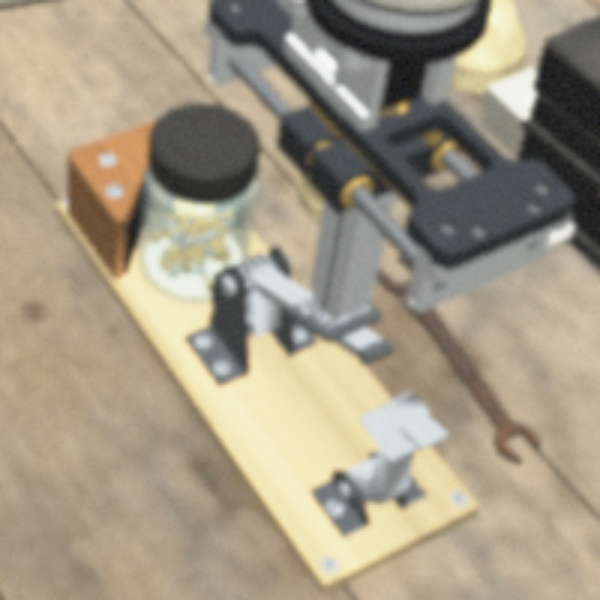

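The reported TCP lies about 29 mm beyond the real fingertips. The tips are visibly just above the plate now at reported z 0.086. I'll allow for that offset and press along the arc.

```bash
python3 -m crank '[[0,0,3,0,0,0,-1],[1,0,6,0,0,0,-1],[1,0,9,0,0,0,-1],[2,0,12,0,0,0,-1],[2,0,15,0,0,0,-1]]'
python3 -m crank '[[1,0,3,0,0,0,-1],[1,0,6,0,0,0,-1],[2,0,9,0,0,0,-1],[3,0,12,0,0,0,-1],[3,0,15,0,0,0,-1]]'
```

```text
time_s: 5.18
position: [0.6426, 0.081, 0.0728]
orientation: [180.0, 0.0, -60.9]
wrist_force: [0.3, -1.1, 2.7]
grip_width: 0.0004
time_s: 5.6
position: [0.6443, 0.0782, 0.059]
orientation: [-180.0, -0.0, -60.9]
wrist_force: [-0.6, -3.6, 12.8]
grip_width: 0.0005
```

```bash
python3 -m crank '[[0,0,3,0,0,0,-1],[1,0,6,0,0,0,-1],[1,0,8,0,0,0,-1],[1,0,10,0,0,0,-1],[1,0,11,0,0,0,-1]]'
python3 -m crank '[[0,0,1,0,0,0,-1],[0,0,2,0,0,0,-1],[0,0,3,0,0,0,-1],[0,0,4,0,0,0,-1],[0,0,4,0,0,0,-1]]'
```

```text
time_s: 6.02
position: [0.6452, 0.0766, 0.049]
orientation: [-179.9, -0.1, -60.9]
wrist_force: [-0.2, -3.9, 12.3]
grip_width: 0.0006
time_s: 6.43
position: [0.6455, 0.0764, 0.0465]
orientation: [-179.9, -0.2, -60.9]
wrist_force: [-2.6, -4.9, 15.2]
grip_width: 0.0005
```

```bash
python3 - <<'E'
from h import *
im,d=env.get_image('side');cv2.imwrite('pics/s6.png',cv2.resize(im[230:430,290:490,::-1],None,fx=3,fy=3))
E
```

```text
(no output)
```

View pics/s6.png

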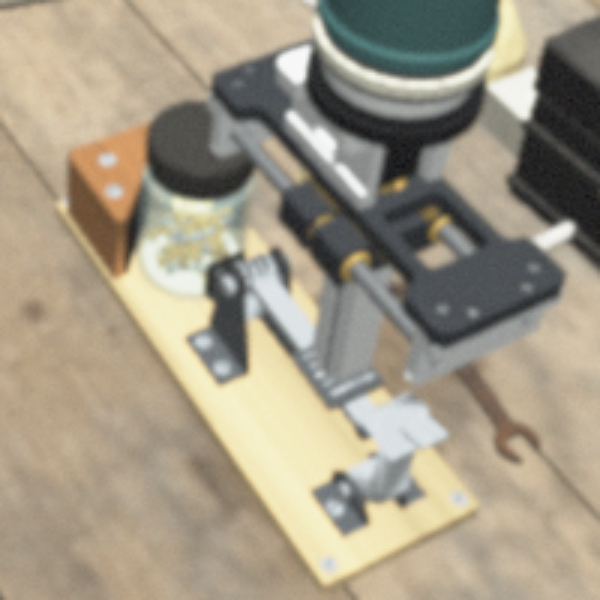

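```bash
python3 -m crank '[[0,0,1,0,0,0,-1],[0,0,2,0,0,0,-1],[0,0,3,0,0,0,-1],[0,0,3,0,0,0,-1],[0,0,3,0,0,0,-1]]'
python3 -m crank '[[0,0,1,0,0,0,-1],[0,0,2,0,0,0,-1],[0,0,2,0,0,0,-1],[0,0,2,0,0,0,-1],[0,0,2,0,0,0,-1]]'
```

```text
time_s: 6.9
position: [0.6456, 0.0764, 0.0461]
orientation: [-179.8, -0.2, -60.9]
wrist_force: [-5.8, -4.4, 22.2]
grip_width: 0.0004
time_s: 7.32
position: [0.6457, 0.0764, 0.0459]
orientation: [-179.8, -0.2, -60.9]
wrist_force: [-7.8, -4.7, 28.1]
grip_width: 0.0007
```

The force climbs without motion, so the lever is at the stop. I'll back off and check the latch.

```bash
python3 -m crank '[[0,0,-5,0,0,0,-1],[0,0,-12,0,0,0,-1],[0,0,-25,0,0,0,-1],[0,0,-45,0,0,0,-1],[0,0,-70,0,0,0,-1]]'
python3 -m crank '[[0,0,-30,0,0,0,-1],[0,0,-60,0,0,0,-1],[0,0,-90,0,0,0,-1],[0,0,-90,0,0,0,-1],[0,0,-90,0,0,0,-1]]'
python3 - <<'E'
from h import *
im,d=env.get_image('side');cv2.imwrite('pics/s7.png',cv2.resize(im[230:430,290:490,::-1],None,fx=3,fy=3))
o=env.get_obs();print(o['position'],o['orientation'])
im,d=env.get_image('wrist');cv2.imwrite('pics/w7.png',im[:,:,::-1]);P=cloud('wrist',d,o)
yaw=np.radians(-61);ex=np.array([np.cos(yaw),np.sin(yaw)]);ey=np.array([-ex[1],ex[0]]);org=np.array([.5785,.1945])
for u,v in[(318,214),(312,222),(325,222)]:print((u,v),P[v,u])
T=P[150:265,100:300].reshape(-1,3);M=abs(T[:,2]-.116)<.007;T=T[M];print('cap',(T.max(0)+T.min(0))/2,T.max(0)-T.min(0))
np.save('pics/w7d.npy',d);np.save('pics/w7.npy',im)
E
```

```text
time_s: 7.73
position: [0.6412, 0.0786, 0.1041]
orientation: [179.5, 0.4, -60.8]
wrist_force: [-0.2, -1.0, 0.3]
grip_width: 0.0003
time_s: 8.15
position: [0.6447, 0.0786, 0.1987]
orientation: [-179.9, 0.1, -60.8]
wrist_force: [0.5, 0.1, 0.2]
grip_width: 0.0009
[0.6436748  0.07840906 0.19619571] [ 1.79834363e+02  1.69698598e-01 -6.08347710e+01]
(318, 214) [0.65007513 0.08366957 0.07410737]
(312, 222) [0.64133681 0.0849472  0.07562637]
(325, 222) [0.64716932 0.07487343 0.07640068]
cap [0.57931557 0.1974343  0.11378332] [0.06106116 0.06127903 0.00954475]
```

View pics/s7.png

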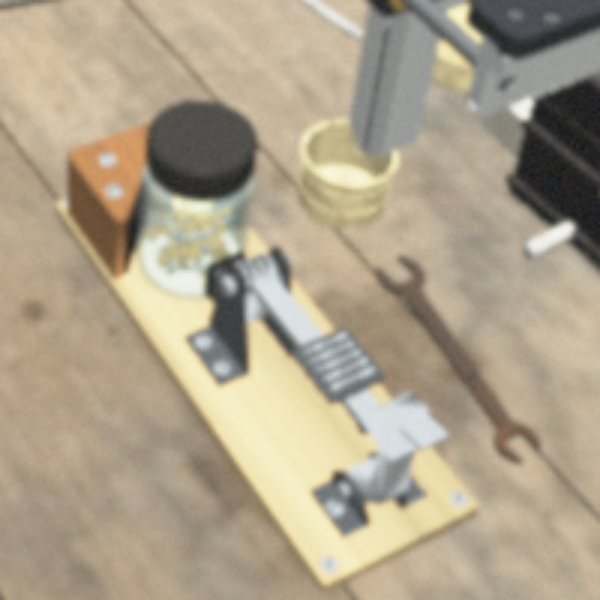

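View pics/w7.png

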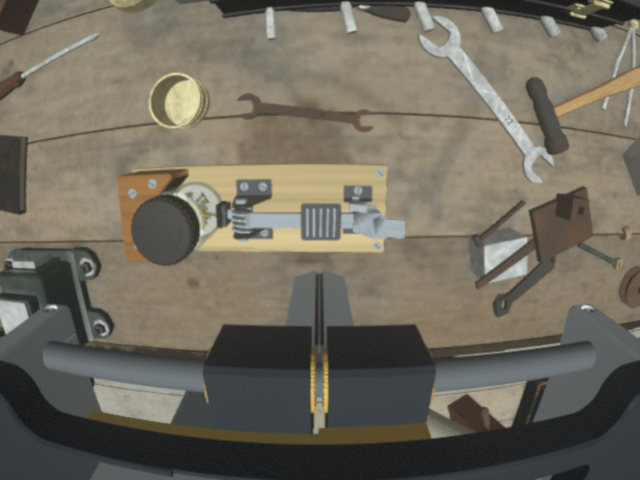

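Latched: the plate is level at z≈0.075, its end is under the catch, and the jar is against the V-block. Next I'll go above the cap.

```bash
python3 - <<'E'
from h import *
o=env.get_obs();d=np.load('pics/w7d.npy');P=cloud('wrist',d,o).reshape(-1,3)
yaw=np.radians(-61);ex=np.array([np.cos(yaw),np.sin(yaw)]);ey=np.array([-ex[1],ex[0]]);org=np.array([.578,.197])
X=(P[:,:2]-org)@ex;Y=(P[:,:2]-org)@ey
for a,b in((-.07,-.04),(-.04,-.03),(.038,.05),(.05,.06),(.06,.075)):
    m=(X>a)&(X<b)&(abs(Y)<.04)&(P[:,2]<.16);print(a,b,np.percentile(P[m,2],[90,99]))
print(rel([.578,.197,.2],-61))
E
```

```text
-0.07 -0.04 [0.06080002 0.06187697]
-0.04 -0.03 [0.06094402 0.06206793]
0.038 0.05 [0.04709974 0.04866585]
0.05 0.06 [0.0717314  0.07355043]
0.06 0.075 [0.07176117 0.07414934]
(array([-135.4,   -1. ,   -4.8]), array([0.31, 0.23, 0.16]))
```

```bash
python3 -m crank '[[-28,0,-1,0,0,0,1],[-60,0,-2,0,0,0,1],[-95,0,-3,0,0,0,1],[-120,0,-4,0,0,0,1],[-135,-1,-4,0,0,0,1]]'
python3 -m crank '[[0,0,0,0,0,0,1],[0,0,0,0,0,0,1],[0,0,0,0,0,0,1],[0,0,0,0,0,0,1],[0,0,0,0,0,0,1]]'
python3 - <<'E'
from h import *
o=env.get_obs();print(o['grip_width'],o['qpos'][5],rel([.578,.197,.071],-61))
im,d=env.get_image('wrist');cv2.imwrite('pics/w8.png',im[:,:,::-1]);P=cloud('wrist',d,o)
T=P[120:300,210:430].reshape(-1,3);M=abs(T[:,2]-.116)<.007;T=T[M];T=T[np.hypot(T[:,0]-.578,T[:,1]-.197)<.045];print('cap',(T.max(0)+T.min(0))/2,T.max(0)-T.min(0),T.mean(0))
np.save('pics/w8d.npy',d);np.save('pics/w8.npy',im)
cv2.imwrite('pics/w8c.png',cv2.resize(im[170:280,250:390,::-1],None,fx=5,fy=5,interpolation=cv2.INTER_CUBIC))
E
```

```text
time_s: 8.67
position: [0.5765, 0.1986, 0.1987]
orientation: [179.6, 0.2, -60.7]
wrist_force: [0.4, 0.6, 0.0]
grip_width: 0.031
time_s: 9.08
position: [0.5798, 0.195, 0.201]
orientation: [179.9, 0.1, -61.0]
wrist_force: [-0.8, -0.2, 0.4]
grip_width: 0.0639
0.06387549103961623 74.23564141630561 (array([ -2.5,   0.3, 130. ]), array([0.14, 0.08, 0.02]))
cap [0.578799   0.19733713 0.11382436] [0.06155211 0.06076602 0.0095736 ] [0.58045852 0.19779423 0.11563723]
```

View pics/w8.png

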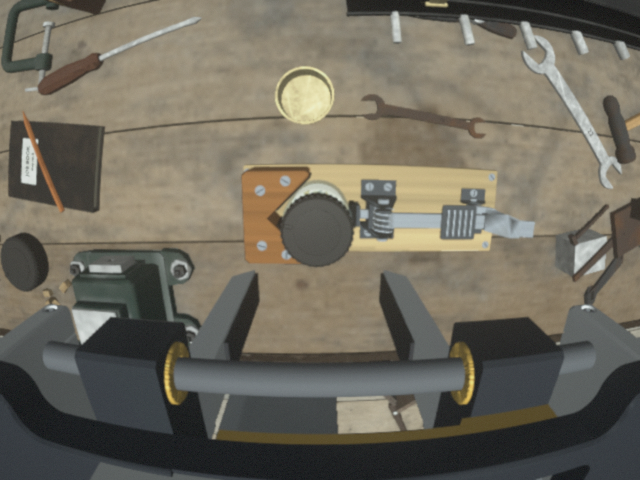

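View pics/w8c.png

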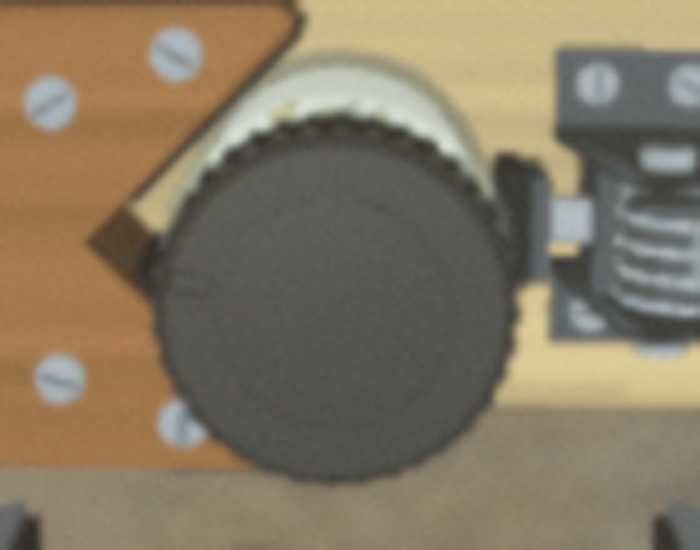

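The wrist view shows the cap centred at about (317,232), with its pointer on the side away from the lever at about (287,227). I'll open fully and descend around it.

```bash
python3 - <<'E'
from h import *
o=env.get_obs();print(o['position'])
p=plane('wrist',[(287.0,227.2),(317.4,232)],.115,o);v=p[0]-[.5787,.1973,.115];print(p,np.linalg.norm(v)*1e3,np.degrees(np.arctan2(v[1],v[0])))
print(rel([.5785,.1972,.071],-61))
E
python3 -m crank '[[-1,0,0,0,0,0,1],[-2,0,10,0,0,0,1],[-2,0,25,0,0,0,1],[-2,0,45,0,0,0,1],[-2,0,60,0,0,0,1]]'
python3 -m crank '[[0,0,15,0,0,0,1],[0,0,30,0,0,0,1],[0,0,40,0,0,0,1],[0,0,45,0,0,0,1],[0,0,45,0,0,0,1]]'
python3 - <<'E'
from h import *
im,d=env.get_image('side');cv2.imwrite('pics/s9.png',cv2.resize(im[200:400,270:470,::-1],None,fx=3,fy=3))
print(env.get_obs()['wrist_force'],rel([.5785,.1972,.071],-61))
E
```

```text
[0.57982507 0.19512786 0.20113405]
[[0.57140314 0.220317   0.115     ]
 [0.57979176 0.19695768 0.115     ]] 24.145940945441836 107.58967086841972
(array([-2.300e+00, -1.000e-01,  1.301e+02]), array([0.12, 0.09, 0.03]))
time_s: 9.55
position: [0.5776, 0.1979, 0.1394]
orientation: [179.8, 0.1, -60.9]
wrist_force: [-0.4, -0.4, -0.8]
grip_width: 0.0936
time_s: 9.97
position: [0.577, 0.1979, 0.0945]
orientation: [179.7, 0.1, -60.9]
wrist_force: [-0.5, 0.4, 0.0]
grip_width: 0.094
[-1.1801319  -0.32618566  0.87656915] (array([ 1.2, -0.3, 24.9]), array([0.15, 0.11, 0.13]))
```

View pics/s9.png

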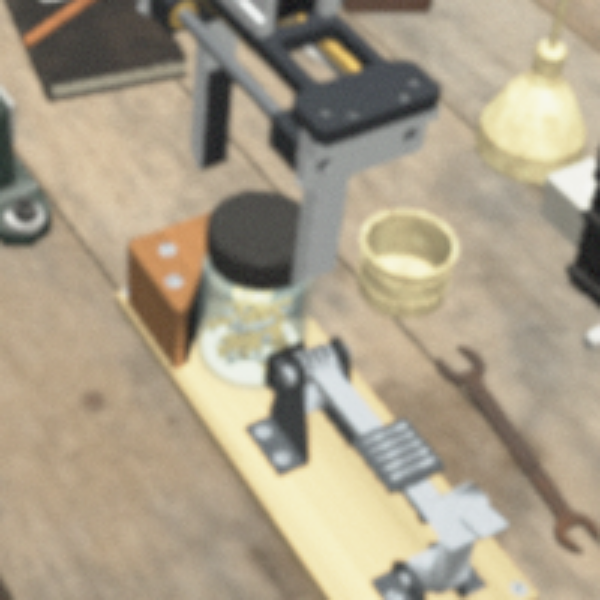

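```bash
python3 -m crank '[[1,0,8,0,0,0,1],[1,0,16,0,0,0,1],[1,0,22,0,0,0,1],[1,0,24,0,0,0,1],[1,0,24,0,0,0,1]]'
python3 - <<'E'
from h import *
im,d=env.get_image('side');cv2.imwrite('pics/s10.png',cv2.resize(im[200:400,270:470,::-1],None,fx=3,fy=3))
print(env.get_obs()['wrist_force'],rel([.5785,.1972,.071],-61))
P=cloud('side',d)
for v in range(255,280,2): print(v,P[v,372].round(4),P[v,376].round(4))
E
```

```text
time_s: 10.43
position: [0.5778, 0.1971, 0.0713]
orientation: [179.8, 0.1, -60.9]
wrist_force: [-0.7, -0.5, 0.0]
grip_width: 0.0944
[0.58390366 0.1093271  0.27458127] (array([ 0.2, -0.3,  0.9]), array([0.15, 0.11, 0.14]))
255 [0.5875 0.1106 0.2363] [0.5928 0.1102 0.2369]
257 [0.5879 0.1117 0.2318] [0.5928 0.1083 0.235 ]
259 [0.588  0.1101 0.2296] [0.5928 0.1065 0.233 ]
261 [0.5886 0.112  0.2243] [0.5933 0.107  0.2289]
263 [0.5887 0.1108 0.2217] [0.594  0.1095 0.223 ]
265 [0.589  0.1103 0.2184] [0.5942 0.1084 0.2203]
267 [0.5899 0.1139 0.2113] [0.5959 0.117  0.2087]
269 [0.5904 0.1152 0.2064] [0.5962 0.1169 0.2051]
271 [0.5905 0.1136 0.2041] [0.5964 0.1158 0.2022]
273 [0.591  0.1147 0.1992] [0.597  0.1175 0.1968]
275 [0.5913 0.1147 0.1954] [0.6016 0.1438 0.168 ]
277 [0.5961 0.1443 0.1633] [0.602  0.1436 0.1641]
279 [0.5966 0.1453 0.1581] [0.6025 0.1444 0.1592]
```

View pics/s10.png

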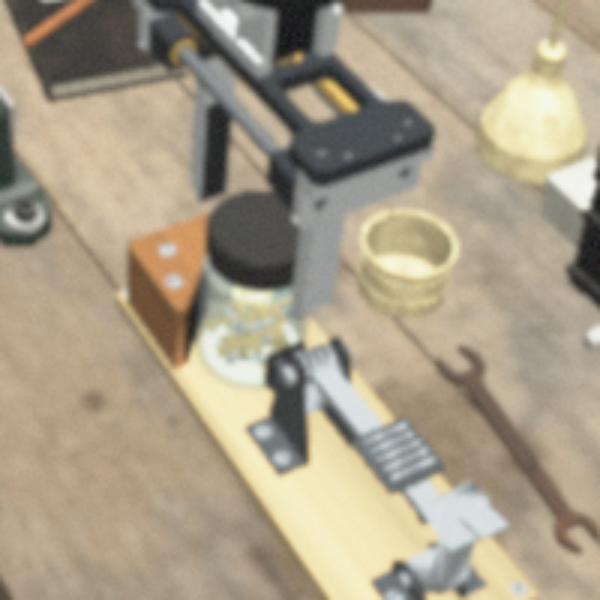

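```bash
python3 - <<'E'
from h import *
im,d=env.get_image('side');P=cloud('side',d)
for v in range(294,310,1): print(v,P[v,371].round(4),P[v,375].round(4),im[v,371])
E
```

```text
294 [0.5976 0.1432 0.1284] [0.6046 0.1489 0.1228] [138 140 139]
295 [0.5977 0.1426 0.1268] [0.6041 0.1449 0.1247] [140 143 141]
296 [0.5979 0.1429 0.1244] [0.6047 0.1471 0.1202] [143 143 142]
297 [0.5983 0.1444 0.1206] [0.6048 0.1462 0.119 ] [147 147 146]
298 [0.5981 0.1417 0.1212] [0.605  0.1463 0.1167] [148 152 148]
299 [0.5987 0.1446 0.116 ] [0.6053 0.147  0.1137] [149 149 147]
300 [0.5987 0.1434 0.115 ] [0.6051 0.1448 0.1138] [149 154 150]
301 [0.5992 0.1449 0.1112] [0.6058 0.1475 0.1087] [146 149 147]
302 [0.5992 0.1437 0.1103] [0.6227 0.2468 0.002 ] [146 147 144]
303 [0.5994 0.1439 0.1078] [ 0.6231  0.2479 -0.0018] [148 147 140]
304 [0.6055 0.1817 0.0655] [ 6.227e-01  2.439e-01 -2.000e-04] [152 148 134]
305 [0.6056 0.1805 0.0643] [0.6223 0.24   0.0012] [159 154 136]
306 [0.6061 0.1823 0.06  ] [0.6221 0.2375 0.0012] [174 166 145]
307 [0.6062 0.1816 0.0583] [6.221e-01 2.359e-01 3.000e-04] [181 177 149]
308 [0.6069 0.1848 0.0525] [0.6197 0.2206 0.0141] [191 185 158]
309 [0.607  0.184  0.0508] [0.6193 0.2172 0.0152] [189 184 154]
```

```bash
python3 -m crank '[[0,0,1,0,0,0,1],[0,0,2,0,0,0,-1],[0,0,2,0,0,0,-1],[0,0,2,0,0,0,-1],[0,0,2,0,0,0,-1]]' 60
python3 -m crank '[[0,0,0,0,0,0,-1],[0,0,0,0,0,0,-1],[0,0,0,0,0,0,-1],[0,0,0,0,0,0,-1],[0,0,0,0,0,0,-1]]'
python3 -c "
from h import *
o=env.get_obs();print(o['wrist_force'],o['torque'],o['grip_width'])"
```

```text
time_s: 10.95
position: [0.5785, 0.1973, 0.0706]
orientation: [179.9, 0.1, -60.9]
wrist_force: [0.7, 0.6, 0.0]
grip_width: 0.0709
time_s: 11.37
position: [0.5788, 0.1967, 0.0705]
orientation: [179.9, 0.0, -60.9]
wrist_force: [0.9, -2.8, 1.0]
grip_width: 0.0593
[ 0.85624269 -2.7519469   0.97507405] [-0.45990486 -0.26034623 -0.08666851] 0.05926975161107125
```

```bash
python3 -m crank '[[0,0,0,0,0,-2,-1],[0,0,0,0,0,-5,-1],[0,0,0,0,0,-9,-1],[0,0,0,0,0,-13,-1],[0,0,0,0,0,-17,-1]]'
python3 -c "
from h import *
o=env.get_obs();print(o['wrist_force'],o['torque'],o['grip_width'])"
python3 -m crank '[[0,0,0,0,0,-4,-1],[0,0,0,0,0,-8,-1],[0,0,0,0,0,-12,-1],[0,0,0,0,0,-16,-1],[0,0,0,0,0,-18,-1]]'
python3 -c "
from h import *
o=env.get_obs();print(o['wrist_force'],o['torque'],o['grip_width'])
im,d=env.get_image('wrist');cv2.imwrite('pics/w11.png',im[:,:,::-1])
im,d=env.get_image('side');cv2.imwrite('pics/s11.png',cv2.resize(im[200:400,270:470,::-1],None,fx=3,fy=3))"
```

```text
time_s: 11.78
position: [0.5783, 0.1971, 0.0709]
orientation: [179.9, 0.1, -43.7]
wrist_force: [-0.2, -2.8, 2.5]
grip_width: 0.0592
[-0.21426133 -2.81343438  2.54726685] [-0.42316355  0.35342018 -0.31656607] 0.059245269333146104
time_s: 12.2
position: [0.5785, 0.1973, 0.0715]
orientation: [-180.0, 0.1, -25.7]
wrist_force: [-1.4, -1.2, 2.9]
grip_width: 0.0591
[-1.40602491 -1.24195005  2.89371594] [-0.40044405  0.06132418 -0.14805691] 0.05911636749913643
```

View pics/w11.png

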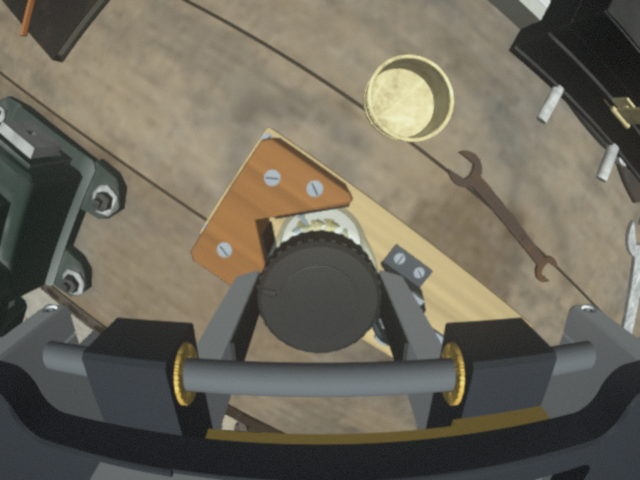

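View pics/s11.png

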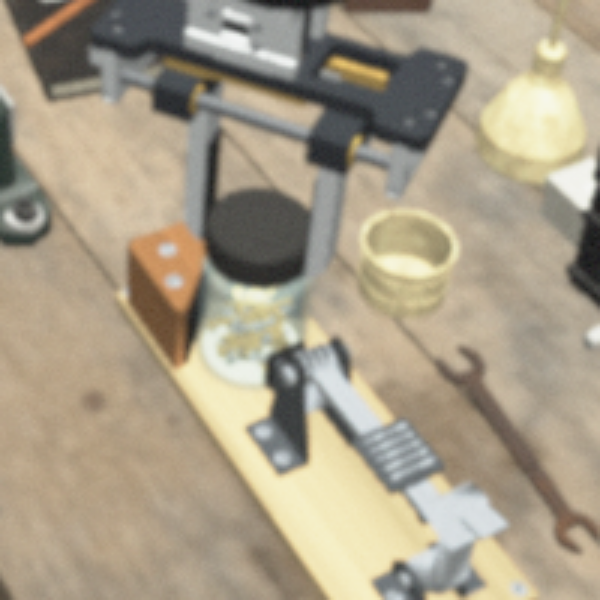

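The pointer keeps its place between the fingers at (270,293), so the cap is turning with the gripper and the torque is falling. I'll go on to about 75° in all.

```bash
python3 -m crank '[[0,0,0,0,0,-4,-1],[0,0,0,0,0,-8,-1],[0,0,0,0,0,-12,-1],[0,0,0,0,0,-16,-1],[0,0,0,0,0,-20,-1]]'
python3 -c "
from h import *
o=env.get_obs();print(o['wrist_force'],o['torque'],o['grip_width'])"
python3 -m crank '[[0,0,0,0,0,-4,-1],[0,0,0,0,0,-8,-1],[0,0,0,0,0,-12,-1],[0,0,0,0,0,-16,-1],[0,0,0,0,0,-19,-1]]'
python3 -c "
from h import *
o=env.get_obs();print(o['wrist_force'],o['torque'],o['grip_width'])
im,d=env.get_image('wrist');cv2.imwrite('pics/w12.png',im[:,:,::-1])
p=plane('wrist',[(270,293)],.115,o);print(p,o['qpos'][5])
im,d=env.get_image('side');cv2.imwrite('pics/s12.png',cv2.resize(im[200:400,270:470,::-1],None,fx=3,fy=3))"
```

```text
time_s: 12.72
position: [0.5792, 0.1975, 0.0722]
orientation: [-179.9, 0.0, -5.7]
wrist_force: [-0.1, -1.7, 5.4]
grip_width: 0.0591
[-0.08480619 -1.69719651  5.43968776] [-0.36887555  0.09780575 -0.1067626 ] 0.05911469017334409
time_s: 13.13
position: [0.5794, 0.1975, 0.0722]
orientation: [-179.9, -0.0, 13.2]
wrist_force: [0.3, -1.4, 5.8]
grip_width: 0.0592
[ 0.26643539 -1.40340032  5.78953456] [-0.31800815  0.00673911 -0.05875234] 0.05924608521983593
[[0.55531623 0.19644381 0.115     ]] 0.22799391750156803
```

View pics/w12.png

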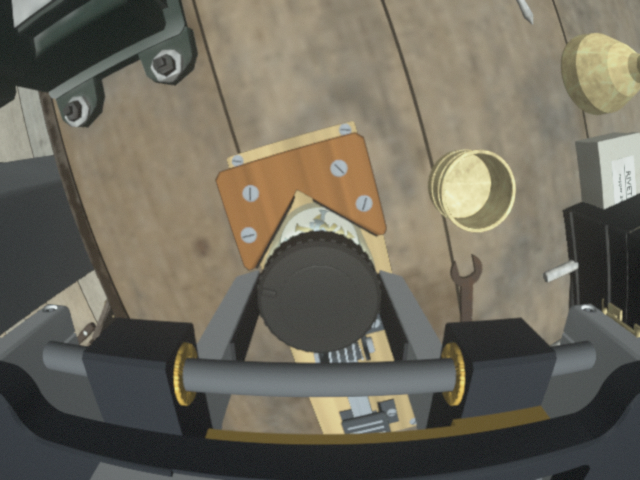

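View pics/s12.png

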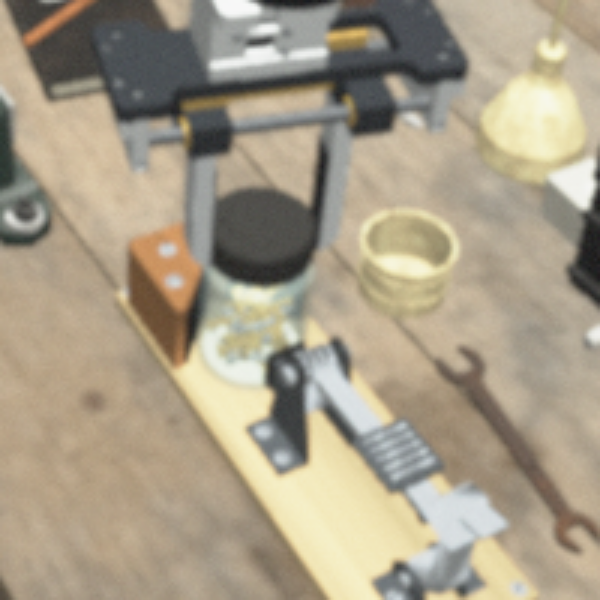

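The torque is near zero after 74° and the pointer is at about 182° (it started at 108°), so the threads are free. I'll lift gently.

```bash
python3 -m crank '[[0,0,-1,0,0,0,-1],[0,0,-2,0,0,0,-1],[0,0,-3,0,0,0,-1],[0,0,-4,0,0,0,-1],[0,0,-5,0,0,0,-1]]'
python3 -c "
from h import *
o=env.get_obs();print(o['wrist_force'],o['torque'],o['grip_width'])"
python3 -m crank '[[0,0,-2,0,0,0,-1],[0,0,-4,0,0,0,-1],[0,0,-6,0,0,0,-1],[0,0,-8,0,0,0,-1],[0,0,-10,0,0,0,-1]]'
python3 -c "
from h import *
o=env.get_obs();print(o['wrist_force'],o['torque'],o['grip_width'])
im,d=env.get_image('wrist');cv2.imwrite('pics/w13.png',im[:,:,::-1])
im,d=env.get_image('side');cv2.imwrite('pics/s13.png',cv2.resize(im[200:400,270:470,::-1],None,fx=3,fy=3))"
```

```text
time_s: 13.65
position: [0.5785, 0.197, 0.0744]
orientation: [-180.0, 0.2, 13.1]
wrist_force: [4.6, -1.6, -2.2]
grip_width: 0.0595
[ 4.58443345 -1.5940296  -2.19685873] [-0.35771139 -0.70501449  0.0051937 ] 0.05951284974758026
time_s: 14.07
position: [0.5777, 0.1979, 0.0858]
orientation: [-179.9, 0.2, 13.2]
wrist_force: [0.4, 0.2, -1.5]
grip_width: 0.0593
[ 0.36561554  0.22995846 -1.49954683] [-0.03119053 -0.11731839 -0.02754349] 0.059273537721458366
```

View pics/s13.png

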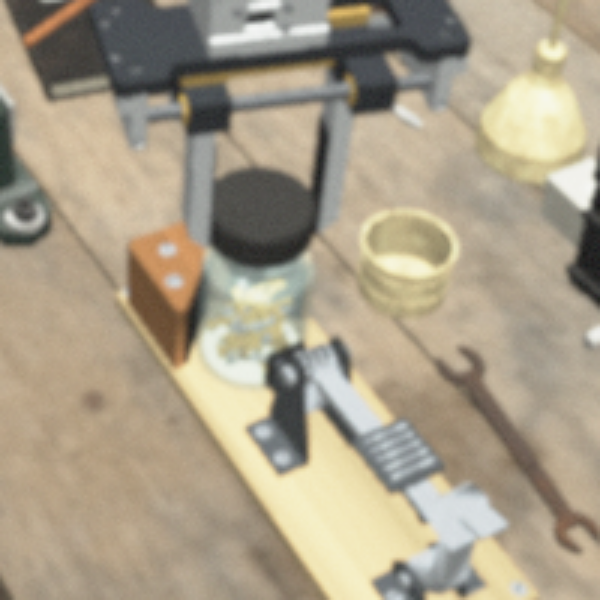

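```bash
python3 -m crank '[[0,0,-2,0,0,0,-1],[0,0,-5,0,0,0,-1],[0,0,-8,0,0,0,-1],[0,0,-10,0,0,0,-1],[0,0,-12,0,0,0,-1]]'
python3 -m crank '[[0,0,0,0,0,0,-1],[0,0,0,0,0,0,-1],[0,0,0,0,0,0,-1],[0,0,0,0,0,0,-1],[0,0,0,0,0,0,-1]]'
python3 -c "
from h import *
o=env.get_obs();print(o['wrist_force'],o['torque'],o['grip_width'],o['time_s'])
im,d=env.get_image('wrist');cv2.imwrite('pics/w14.png',im[:,:,::-1]);P=cloud('wrist',d,o)
T=P[220:370,255:385].reshape(-1,3);T=T[(T[:,2]>.12)&(T[:,2]<.16)];print('captop',np.percentile(T[:,2],[10,50,90]))
A=np.c_[T[:,:2]-T[:,:2].mean(0),np.ones(len(T))];z=np.median(T[:,2]);k=abs(T[:,2]-z)<.004;c=np.linalg.lstsq(A[k],T[k,2],rcond=None)[0];print('tilt deg',np.degrees(c[:2]),c[2])
im,d=env.get_image('side');cv2.imwrite('pics/s14.png',cv2.resize(im[200:400,270:470,::-1],None,fx=3,fy=3));np.save('pics/s14d.npy',d)
im,d=env.get_image('top');cv2.imwrite('pics/t14.png',cv2.resize(im[120:280,290:490,::-1],None,fx=4,fy=3.7))"
```

```text
time_s: 14.58
position: [0.5786, 0.1973, 0.0979]
orientation: [-179.9, 0.1, 13.1]
wrist_force: [-0.1, 0.6, -1.0]
grip_width: 0.059
time_s: 15.0
position: [0.5784, 0.1973, 0.0972]
orientation: [-179.9, 0.1, 13.1]
wrist_force: [0.3, 0.2, -0.2]
grip_width: 0.0595
[ 0.30641721  0.22449729 -0.21391176] [-0.05988298 -0.12987348 -0.0030243 ] 0.05950486551884042 15.0
captop [0.13928589 0.14229731 0.14340529]
tilt deg [-0.06229728 -0.45445442] 0.14227459646771948
```

View pics/s14.png

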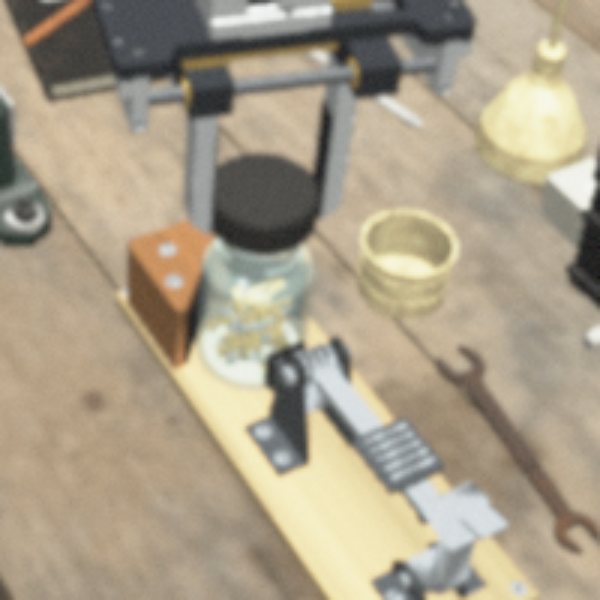

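View pics/w14.png

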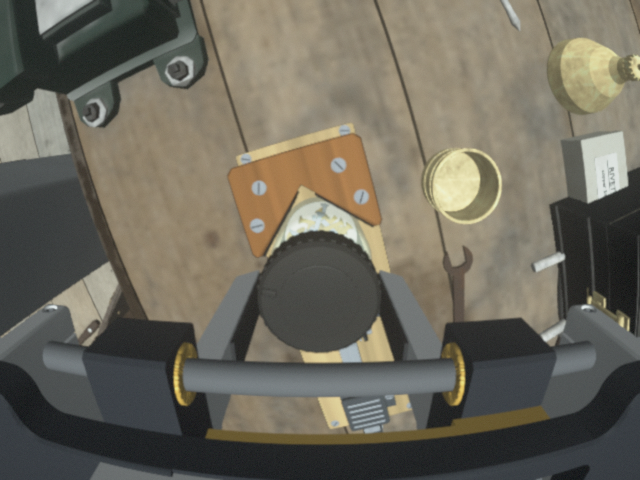

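View pics/t14.png

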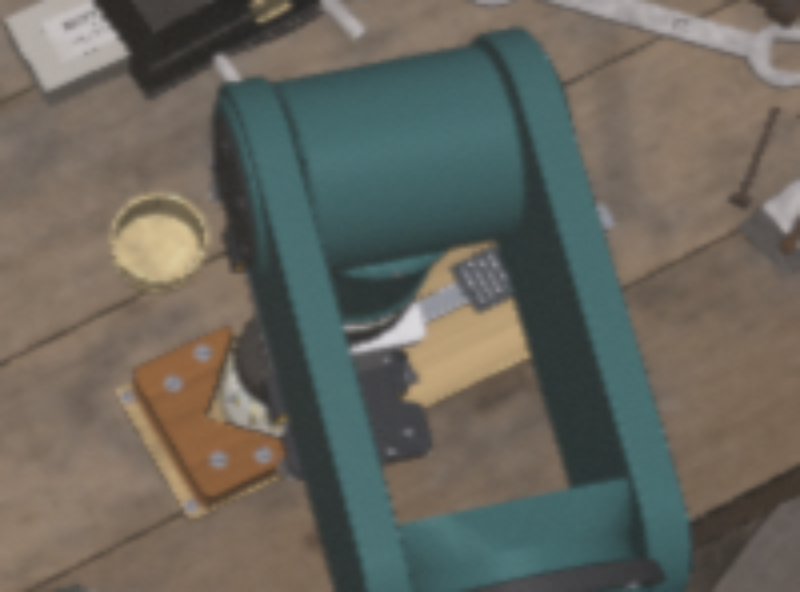

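The cap is held level with its top at z≈0.142, so its lower edge is about 10 mm above the rim. The jar is standing in the clamp, the lever is latched, and the tin and spanner haven't moved. I'll hand it in.

```bash
python3 -c "
from h import *
env.job_done()
print(env.get_obs()['time_s'])"
```

```text
the job is handed in; nothing more can be done
the job is handed in; nothing more can be done
```

The jar is open and I handed the job in at about 15 s of robot time, with the gripper still holding the cap above the mouth of the jar.

- **Lever:** I pressed it to its stop with about 28 N. After release the thumb plate sat level at z≈75 mm with its end under the catch. The side view still showed it latched at the end.
- **Cap:** I gripped it at 60 N and turned it 74° anticlockwise (pointer from about 108° to about 182°). The torque fell from about 0.3 N m to near zero, and I then lifted it straight up by about 26 mm.
- **Last checks:** the cap is level to within about 0.5°, with its lower edge about 10 mm above the rim. The grip is 59.5 mm wide and the wrist force is near zero. The jar is standing against the V-block, and the tin and spanner look undisturbed. I judged by eye that the jar did not turn in the clamp; I did not measure its side point.
- **Disagreement:** the real fingertips are about 26–30 mm short of the reported TCP. Both cameras showed this and the lever contact confirmed it, so I allowed for it throughout.

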